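# Turn a keyed shaft keyway-up and present its end to the inspection camera

## Robot

A 6-joint arm with a two-finger parallel gripper is mounted at the origin on a cart in front of the work surface, level with it; the furniture and walls round the work are solid. World frame = base frame: x ahead of the robot, y to its left, z up, the work surface at z = 0. Lengths are in mm, angles in degrees, forces in N, time in s.
With the tool pointing down it reaches from about 300 to 850 mm from the base axis. Payload 4.2 kg.
Tool frame: the origin (TCP) lies between the finger pads; the fingertips stand 14 mm ahead of it and the grasp point (between the pads) lies 5 mm behind it (env.finger_overhang is the distance from the TCP to the fingertips, in mm); z points along the fingers, y is the line along which they close (so a half turn about z gives the same grasp; the last joint's range is limited). The gripper opens to 91 mm and grips with 3 to 60 N. Pads are 32 mm wide; open, the fingers measure 118 mm over their backs; the gripper's body (76 mm by 178 mm) begins 60 mm behind the grasp point.
Start: joints at [64.515, 18.312, 89.639, -0, 72.044, -1.146], TCP at [236.985, 523.912, 194.476] pointing down, gripper open.
Joint ranges: [-177.97, 177.97], [-48.28, 115.42], [12.27, 149.76], [-77.06, 257.06], [2.81, 150.46], [-146.56, 146.56]. Speed limits (degrees/s): [147.25, 147.25, 180, 180, 180, 180].

## Interface

Orientations are given as [roll, pitch, yaw] about the fixed x, y, z axes, in that order (R = Rz(yaw) Ry(pitch) Rx(roll)).
In Python, from workcell import status, cams, env, finder gives the robot as it stands.
- The arm moves only by the tool apply_moves, never from a script. Its argument "increments" is a list of rows, each a list of 7 numbers: the opening, from -1 (shut) to 1 (fully open), then the shift along the world's x, y, z in m, then the turn, a rotation vector about the world's x, y, z in degrees. In form: [[gripper, x, y, z, ax, ay, az], ...]. A call has 1 to 5 rows; each row shifts and turns the commanded pose from where the row before left it; what a row does not reach is not made up. A row lasts 1/12 s, in which the tool goes at most 41.7 mm and 7.16 degrees, less where a joint would pass 70% of its speed; a pose out of reach is approached as far as the arm can. A call with a gripper value outside its range is refused whole. The fingers move at their own pace and stop on an object; "newtons" is the grip in N (left out, the last holds). Time passes only in rows, so rows that do not move let the fingers close. It gives the time, the measured TCP pose, the force, the opening and the grip force at its end, in the units of the state.
- status.state(): the state, without advancing time (a new reading comes with each control period).
- cams.grab_frame(name): name is "scene" or "top" or "wrist"; returns a dict with "color" (384x512x3 uint8, red, green, blue), "intrinsics" (3x3 intrinsics, pixels), "k1" (the pictures are not rectified: a ray, as slopes to the right and down, at radius r is drawn at 1 + k1 r^2 times it, then the intrinsics apply), "R" (3x3) and "t" (3): a world point X has camera coordinates R X + t. Camera axes: x right, y down, z forward; pixel columns grow to the right and rows downward; lengths in mm; the calibration is good to about 2 mm. A picture is of the moment at which its call begins. There is no depth.
- env.job_done(): hands the job in; it is judged then, once.
Trained networks look in the newest picture that a camera, given by its name, has taken for a name from the list of things; names that differ only in an ending like _2 or _b are one class to them, and where a whole thing is asked for, a point or a joint stands for the part that bears it (a point fixed in the world has none). Each returns a list of dicts, best first, with "score" (0 to 1); they miss things now and then, are a little off and sometimes report something else, mostly with a low value. They report only what shows in the picture. A call takes as long as a camera call. They do not tell look-alikes from the thing itself.
- finder.boxes_of(query, camera): "rect" ([left, top, width, height] in pixels, round what is visible of it).
- finder.trace(query, camera): "pixels" (384x512 bool, what is visible of it) and "rect" ([left, top, width, height] in pixels, round what is visible of it).
The state is a dict: "time_s": time; "qpos": joint angles; "qvel": joint speeds; "effort": joint torques, N m; "ee_pos": TCP position; "ee_rot": TCP orientation; "force": force on the tool from outside, world axes, zero at the start; "torque": the same for the moment, N m; "gripper_width": finger opening in mm; "gripper_force": force on a finger pad.
Only numpy, scipy, OpenCV 4.12 (cv2) and the standard library are available. Lean on these libraries where they do the work, as an engineer would, in place of code of your own. Each camera call takes 0.05 s, during which the arm holds its last target. There are 200 camera calls.

## Task

The short aluminium shaft lies on the bench with its red-floored keyway turned sideways: roll it along the bench until the keyway faces straight up, then pick it up. Hold it in the air in front of the inspection camera, level, with the keyed end pointing straight into the lens along the lens axis, about 10 cm from the lens, and the keyway still on top. Finish while holding it there still; do not touch the camera, and leave the caliper, the oil can and the tape roll where they are.

Things in the scene. Friction and masses are not known exactly. Their poses are not given: they have to be found in the camera images.
- shaft: aluminium shaft, 36 mm across, 120 mm long, 0.2-0.4 kg, lying on the bench, keyed end to the left; rolls freely, stops when let go. Origin: its centre, 18 mm above the bench. x: along the shaft to the keyed end; z: from its axis out through the keyway (slot 10 wide, 6 deep, 44 mm long, red floor, open at the keyed end). At first the keyway is about 75 degrees from the top, towards the robot
- key_end (a point): centre of the shaft's keyed end face, on the shaft's axis, 60 mm from shaft's origin
- camera: fixed inspection camera, left on the bench, looking right: blue body 44 mm wide, black lens, 54 mm ring lamp with white face, on an 18 mm post on a dark plate 110x110x12 mm. Origin: on the bench under the body. -x: the way the lens looks (level); z up. Lens axis 200 mm up; lens face 62 mm, plate edge 45 mm before the origin, post 45 mm behind it; top 222 mm up
- lens (a point): centre of the lens face, 200 mm above the bench
- focus (a point): point in focus, on the lens axis 100 mm in front of the lens face, 200 mm above the bench: where the centre of the keyed end face belongs; its x axis points into the lens, its z axis up
- caliper: steel vernier caliper, 84 x 301 x 8 mm, lying on the far part of the bench; bystander. Origin: centre of its underside
- oil_can: blue oil can with a slanting brass spout, 62 x 67 x 144 mm, standing to the right of the shaft; bystander. Origin: centre of its underside
- tape_roll: roll of cream masking tape, 101 mm across, 24 mm high, lying flat just beyond the oil can; bystander. Origin: centre of its underside
Things that resemble listed ones, but are neither listed nor needed, are in the scene too. Of the things like the shaft, leave any that is green or turquoise; of the rest the larger one is meant.

How it is judged:
By the outcome, as a careful person would: the job done as asked, in the order asked, and still so for the second after the job is handed in, while the arm keeps its last pose, push and grip.
It also fails if it takes over 53 s, if anything falls off the work surface, if the arm or the gripper's body presses on something with over 40 N, if the wrist force passes 120 N, or if a joint passes its speed limit or range.

## Working session

There is one attempt and no reset: what is moved stays moved. The work goes in short steps, Python scripts to look and compute and a tool call to move; the robot and the scene stay as the last step left them, time stands still between calls to the robot, and variables do not carry over. Pictures are saved under pics/ and viewed, at most 10 in all, crops included, and the job is handed in when it is done.

Besides the shell and the picture viewer there is one more tool, called after ">>>" as name(argument=value, ...), one argument or row to a line, values as JSON. apply_moves: Moves the arm, as the interface text tells. Its arguments: {"type":"object","properties":{"increments":{"type":"array","items":{"type":"array","items":{"type":"number"}}},"newtons":{"type":"number"}},"required":["increments"]}

```bash
mkdir -p pics; ls
cat > h.py <<'E'
import numpy as np, cv2
from workcell import status, cams, env, finder
def ray(f,px):
    K=np.array(f["intrinsics"],float);R=np.array(f["R"]);t=np.array(f["t"])
    px=np.array(px,float).reshape(-1,1,2)
    n=cv2.undistortPoints(px,K,np.array([f["k1"],0,0,0,0.]))[:,0]
    d=np.c_[n,np.ones(len(n))]@R
    return -R.T@t,d
def onz(f,px,z):
    c,d=ray(f,px); return c+d*((z-c[2])/d[:,2])[:,None]
def proj(f,X):
    X=np.atleast_2d(np.array(X,float));R=np.array(f["R"],float)
    return cv2.projectPoints(X,cv2.Rodrigues(R)[0],np.array(f["t"],float),np.array(f["intrinsics"],float),np.array([f["k1"],0,0,0,0.]))[0][:,0]
E
python3 - <<'E'
from h import *
fs={n:cams.grab_frame(n) for n in("scene","top")}
ims=[fs[n]["color"][:,:,::-1] for n in fs]
cv2.imwrite("pics/top.png",cv2.resize(ims[1],(800,600)));cv2.imwrite("pics/scene.png",cv2.resize(ims[0],(800,600)))
for n in fs:
    f=fs[n];print(n,np.round(ray(f,[[256,192]])[0]),f["k1"])
    for q in("shaft","camera","caliper","oil_can","tape_roll"):
        for r in finder.boxes_of(q,n)[:3]:
            l,t,w,h=r["rect"];print(n,q,round(r["score"],2),np.round(r["rect"]),np.round(onz(f,[[l+w/2,t+h/2]],18)[0]))
print(status.state())
E
```

```text
pics
scene [   91. -1055.   781.] -0.13114002356025187
scene shaft 0.93 [224. 209.  32.  30.] [558. -57.  18.]
scene shaft 0.87 [186. 244.  46.  17.] [ 427. -136.   18.]
scene shaft 0.86 [271. 236.  34.  20.] [ 625. -211.   18.]
scene camera 0.71 [159. 111.  43.  71.] [582. 523.  18.]
scene caliper 0.97 [292. 209.  77.  58.] [ 745. -235.   18.]
scene oil_can 0.96 [274. 262.  26.  46.] [ 544. -339.   18.]
scene tape_roll 0.96 [298. 268.  44.  42.] [ 607. -387.   18.]
top [ 497.  -20. 1421.] -0.1357822929487017
top shaft 0.83 [242. 203.  34.  13.] [548. -58.  18.]
top shaft 0.77 [228. 224.  12.  26.] [458.  23.  18.]
top shaft 0.74 [271. 227.  25.  38.] [ 426. -138.   18.]
top camera 0.96 [100. 202.  51.  35.] [517. 385.  18.]
top camera 0.65 [343. 207.  22.  20.] [ 520. -373.   18.]
top oil_can 0.66 [343. 206.  22.  18.] [ 524. -373.   18.]
top tape_roll 0.6 [338. 176.  30.  29.] [ 608. -372.   18.]
{'time_s': 0.6, 'qpos': array([ 6.45161238e+01,  1.83104453e+01,  8.96389778e+01,  9.15283946e-04,
        7.20440638e+01, -1.14405909e+00]), 'qvel': array([ 0.00268304, -0.11693467, -0.05550322,  0.03418884, -0.05437077,
       -0.001288  ]), 'effort': array([ 7.15516198e-04, -4.12118912e+01, -2.32133621e+01,  7.27765728e-02,
        3.77034559e-02,  1.84480250e-06]), 'ee_pos': array([236.96950116, 523.91765883, 194.49067263]), 'ee_rot': array([ 1.79993471e+02, -7.40521380e-04,  1.55659901e+02]), 'force': array([0.04542163, 0.23184214, 0.82097488]), 'torque': array([-0.03636428,  0.01142739,  0.01401849]), 'gripper_force': 0.0, 'gripper_width': 91.00919551163463}
```

View pics/top.png

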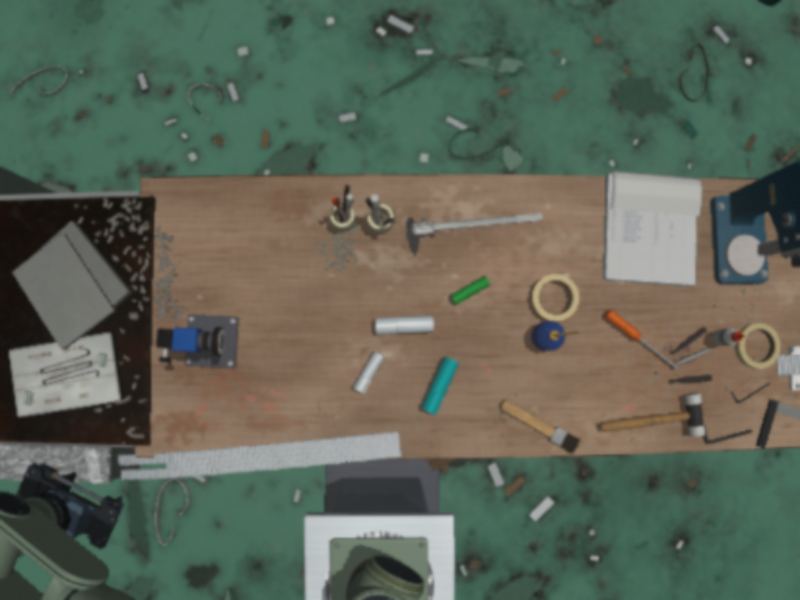

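View pics/scene.png

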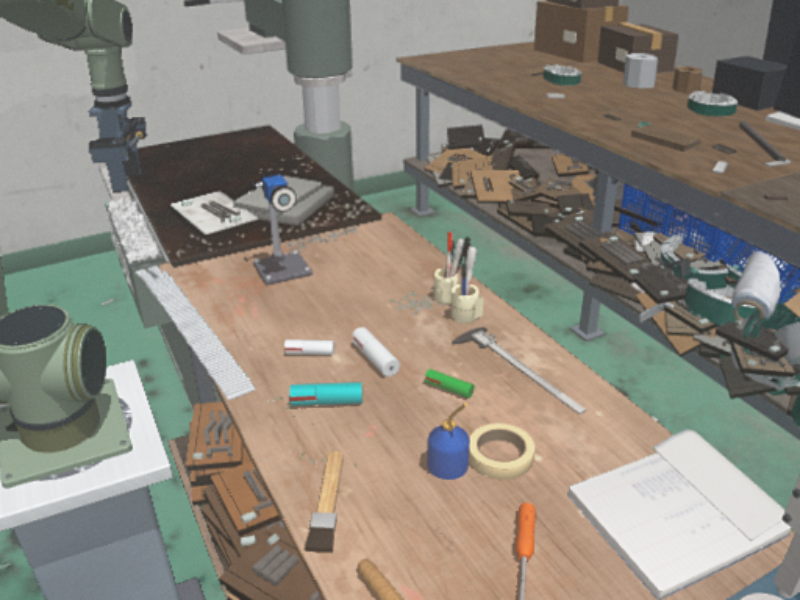

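The top picture (800x600) shows the target aluminium shaft at (404,325). The smaller decoy is at (368,372) and the inspection camera at (200,340), looking right. The scene picture agrees: shaft at (375,351), camera at (278,195). I'll move above the shaft for a wrist look.

>>> apply_moves(
  increments=[
    [1,0.0173,-0.0323,0.006,0,0,-3.65],
    [1,0.0173,-0.0323,0.006,0,0,-3.65],
    [1,0.0173,-0.0323,0.006,0,0,-3.65],
    [1,0.0173,-0.0323,0.006,0,0,-3.65],
    [1,0.0173,-0.0323,0.006,0,0,-3.65],
  ],
)

```text
time_s: 1.02
ee_pos: [323.9, 360.9, 224.9]
ee_rot: [180.0, 0.0, 137.3]
force: [0.2, 0.7, 0.6]
gripper_width: 90.9
gripper_force: 0.0
```

>>> apply_moves(
  increments=[
    [1,0.0173,-0.0323,0.006,0,0,-3.65],
    [1,0.0173,-0.0323,0.006,0,0,-3.65],
    [1,0.0173,-0.0323,0.006,0,0,-3.65],
    [1,0.0173,-0.0323,0.006,0,0,-3.65],
    [1,0.0173,-0.0323,0.006,0,0,-3.65],
  ],
)

```text
time_s: 1.43
ee_pos: [410.4, 199.3, 255.1]
ee_rot: [180.0, 0.0, 119.0]
force: [0.9, 0.2, -0.6]
gripper_width: 91.3
gripper_force: 0.0
```

>>> apply_moves(
  increments=[
    [1,0.0173,-0.0323,0.006,0,0,-3.65],
    [1,0.0173,-0.0323,0.006,0,0,-3.65],
    [1,0.0173,-0.0323,0.006,0,0,-3.65],
    [1,0.0173,-0.0323,0.006,0,0,-3.65],
    [1,0.0173,-0.0323,0.006,0,0,-3.65],
  ],
)

```text
time_s: 1.85
ee_pos: [497.0, 37.6, 285.0]
ee_rot: [180.0, -0.0, 100.7]
force: [1.1, 0.4, -0.0]
gripper_width: 91.0
gripper_force: 0.0
```

>>> apply_moves(
  increments=[
    [1,0.0173,-0.0323,0.006,0,0,-3.65],
    [1,0.0173,-0.0323,0.006,0,0,-3.65],
    [1,0,0,0,0,0,0],
  ],
)

```text
time_s: 2.1
ee_pos: [534.2, -30.6, 297.0]
ee_rot: [179.8, 0.2, 93.2]
force: [0.9, -0.4, 0.0]
gripper_width: 91.2
gripper_force: 0.0
```

```bash
cat >> h.py <<'E'
def line(m):
    "centroid, direction, length, width of mask (pixels), via minAreaRect"
    c=max(cv2.findContours(m.astype(np.uint8),cv2.RETR_EXTERNAL,cv2.CHAIN_APPROX_NONE)[0],key=cv2.contourArea)
    return cv2.boxPoints(cv2.minAreaRect(c)),c[:,0]
E
python3 - <<'E'
from h import *
for n in("wrist","top","scene"):
    f=cams.grab_frame(n)
    if n=="wrist": cv2.imwrite("pics/w1.png",cv2.resize(f["color"][:,:,::-1],(800,600)));print(np.round(ray(f,[[256,192]])[0]),np.round(f["R"],2))
    for q in("shaft","camera"):
        for r in finder.trace(q,n)[:3]:
            if n=="wrist" or q=="camera":
                b,c=line(r["pixels"]);print(n,q,round(r["score"],2),np.round(r["rect"]),np.round(onz(f,b,18)[:,:2]).tolist())
s=status.state();print(s["ee_pos"],s["ee_rot"],s["time_s"])
E
```

```text
[529.  53. 487.] [[ 1.    0.06  0.  ]
 [ 0.05 -0.96  0.29]
 [ 0.02 -0.29 -0.96]]
wrist shaft 0.87 [288. 220.  31.  43.] [[593.0, -157.0], [613.0, -145.0], [658.0, -225.0], [637.0, -238.0]]
wrist shaft 0.85 [180.  91.  59.  47.] [[407.0, 35.0], [422.0, 57.0], [501.0, 11.0], [486.0, -13.0]]
wrist shaft 0.74 [258. 128.  27.  78.] [[533.0, 5.0], [568.0, 7.0], [578.0, -119.0], [541.0, -121.0]]
top camera 0.9 [100. 202.  53.  34.] [[577.0, 474.0], [577.0, 300.0], [461.0, 300.0], [461.0, 473.0]]
scene camera 0.84 [161. 111.  39.  70.] [[589.0, 918.0], [750.0, 917.0], [558.0, 266.0], [443.0, 278.0]]
[530.68077454 -24.24455944 296.60270341] [ 1.79991075e+02 -8.11432393e-04  9.37072261e+01] 2.55
```

View wrist.

View pics/w1.png

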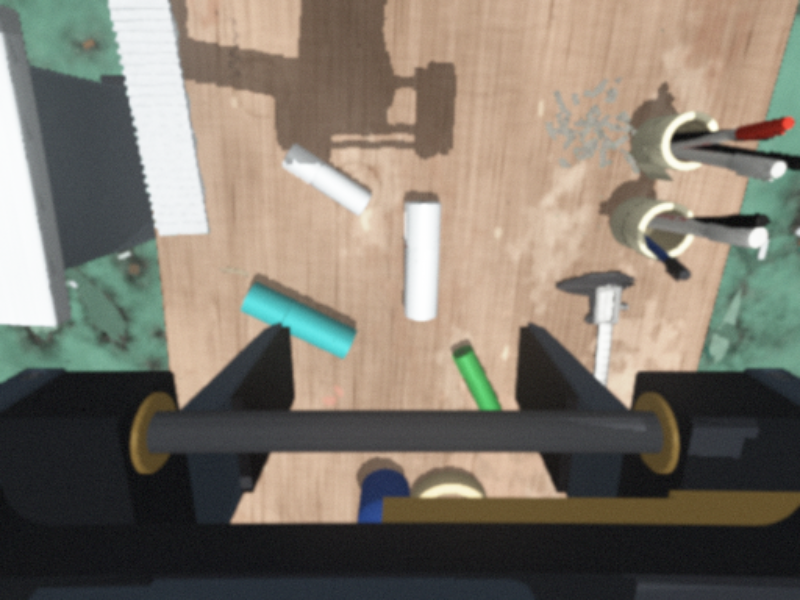

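The wrist picture shows the shaft at (422,260) with its keyed end up, i.e. towards +y. Before I touch anything, I'll look at the inspection camera from above with the wrist camera.

>>> apply_moves(
  increments=[
    [1,-0.0013,0.0355,0.004,0,0,-0.5],
    [1,-0.0013,0.0355,0.004,0,0,-0.5],
    [1,-0.0013,0.0355,0.004,0,0,-0.5],
    [1,-0.0013,0.0355,0.004,0,0,-0.5],
    [1,-0.0013,0.0355,0.004,0,0,-0.5],
  ],
)

```text
time_s: 2.97
ee_pos: [523.9, 154.4, 316.9]
ee_rot: [180.0, -0.0, 91.1]
force: [1.1, -0.3, 0.1]
gripper_width: 91.6
gripper_force: 0.0
```

>>> apply_moves(
  increments=[
    [1,-0.0013,0.0355,0.004,0,0,-0.5],
    [1,-0.0013,0.0355,0.004,0,0,-0.5],
    [1,-0.0013,0.0355,0.004,0,0,-0.5],
    [1,0,0,0,0,0,0],
    [1,0,0,0,0,0,0],
  ],
)

```text
time_s: 3.38
ee_pos: [520.0, 260.8, 328.2]
ee_rot: [-180.0, 0.0, 89.9]
force: [0.5, -0.2, -0.1]
gripper_width: 91.4
gripper_force: 0.0
```

Run:
```python
from h import *
import pickle
D={}
for n in("wrist","top","scene"):
    f=cams.grab_frame(n); D[n]=f
    f["tr"]={q:finder.trace(q,n) for q in("camera","shaft")}
    for r in f["tr"]["camera"]: print(n,round(r["score"],2),np.round(r["rect"]))
pickle.dump(D,open("d2.pkl","wb"))
f=D["wrist"];im=f["color"][:,:,::-1].copy()
cv2.imwrite("pics/w2.png",cv2.resize(im,(800,600),interpolation=cv2.INTER_CUBIC))
s=status.state();print(s["ee_pos"],s["ee_rot"],s["time_s"],np.round(ray(f,[[256,192]])[0]))
```

```text
wrist 0.97 [216.  25.  77. 131.]
top 0.62 [128. 203.  24.  31.]
scene 0.88 [161. 112.  39.  69.]
[520.81463266 258.01996897 328.59542903] [1.79988412e+02 5.24613232e-04 8.95413970e+01] 3.8333 [520. 344. 518.]
```

View pics/w2.png

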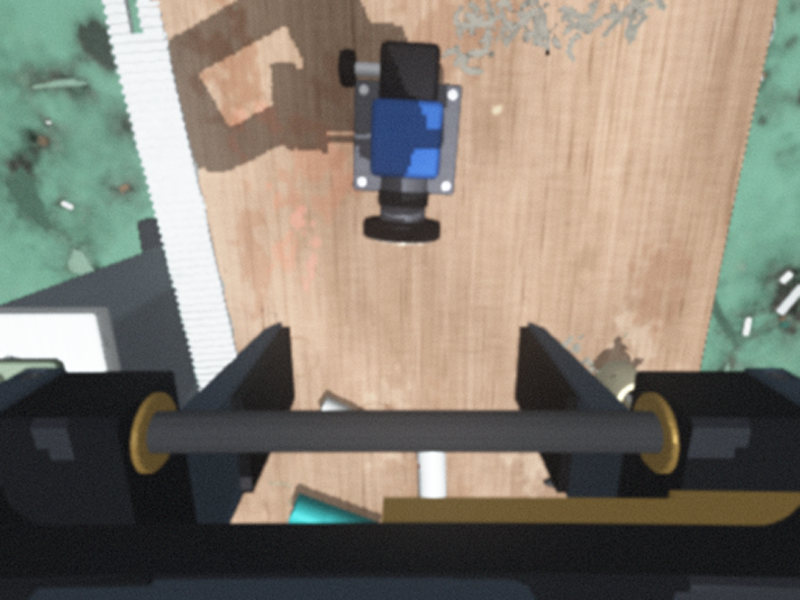

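The wrist picture shows the inspection camera. Plate corners are at about (460,86), (455,193) and (354,190), and the lamp ring spans (363..441, 215..243). Now I'll compute its pose and fit the shaft.

```bash
cat >> h.py <<'E'
from scipy.optimize import minimize
def cyl(p,r=18,h=60):
    "p=x,y,yaw deg (+z, pitch)"
    x,y,yaw=p[:3];z=p[3] if len(p)>3 else 18;pt=np.radians(p[4]) if len(p)>4 else 0
    a=np.radians(yaw);u=np.array([np.cos(a)*np.cos(pt),np.sin(a)*np.cos(pt),np.sin(pt)]);s=np.array([-np.sin(a),np.cos(a),0]);v=np.cross(u,s)
    t=np.linspace(0,2*np.pi,25)[:,None];c=np.array([x,y,z])
    return np.r_[c+h*u+r*(np.cos(t)*s+np.sin(t)*v),c-h*u+r*(np.cos(t)*s+np.sin(t)*v)]
def hullmask(pts,S=8):
    m=np.zeros((384,512),np.uint8)
    h=cv2.convexHull(pts.astype(np.float32))
    cv2.fillConvexPoly(m,np.round((h)*16).astype(np.int32),255,cv2.LINE_AA,4);return m/255.
def fitcyl(obs,p0,step=(4,4,2),**k):
    def cost(p):
        e=0
        for f,m in obs:
            h=hullmask(proj(f,cyl(p,**k)));e+=1-np.minimum(h,m).sum()/np.maximum(h,m).sum()
        return e
    p0=np.array(p0,float);sim=np.r_[[p0],p0+np.diag(step)]
    r=minimize(cost,p0,method="Nelder-Mead",options=dict(initial_simplex=sim,xatol=.02,fatol=1e-5,maxiter=400));return r.x,r.fun
def pick(f,trs,X):
    u=proj(f,[X])[0];return min(trs,key=lambda r:np.hypot(r["rect"][0]+r["rect"][2]/2-u[0],r["rect"][1]+r["rect"][3]/2-u[1]))["pixels"].astype(float)
E
python3 - <<'E'
from h import *
import pickle
D=pickle.load(open("d2.pkl","rb"));f=D["wrist"];k=.64
P=lambda l:(np.array(l,float)+.5)*k-.5
b=onz(f,P([(364,89),(453,95),(362,182),(446,186)]),12);print("bolts",np.round(b,1).tolist(),np.round(b.mean(0),1))
print("corners",np.round(onz(f,P([(460,86),(455,193),(354,190)]),12),1).tolist())
print("ring",np.round(onz(f,P([(363,230),(441,230)]),200),1).tolist(),"ringfront top",np.round(onz(f,P([(402,243)]),227),1))
body=onz(f,P([(372,175),(437,179),(378,97),(442,101)]),222);print("body",np.round(body,1).tolist())
for n in("top","scene"):
    g=D[n];obs=[(g,pick(g,g["tr"]["shaft"],(553,-57,18)))];print(n,fitcyl(obs,[553,-57,94]))
obs=[(D[n],pick(D[n],D[n]["tr"]["shaft"],(553,-57,18))) for n in("top","scene")];print(fitcyl(obs,[553,-57,94]))
E
```

```text
bolts [[478.9, 406.4, 12.0], [569.5, 400.5, 12.0], [474.1, 314.6, 12.0], [564.6, 310.2, 12.0]] [521.8 357.9  12. ]
corners [[576.3, 408.9, 12.0], [574.5, 302.8, 12.0], [465.2, 306.2, 12.0]]
ring [[491.0, 292.9, 200.0], [545.5, 292.8, 200.0]] ringfront top [[518.4 288.8 227. ]]
body [[499.7, 331.1, 222.0], [540.5, 328.5, 222.0], [504.4, 376.1, 222.0], [542.6, 373.8, 222.0]]
top (array([554.06264468, -57.07103588,  93.85472126]), np.float64(0.18115991067199022))
scene (array([554.77508116, -52.46449846,  92.23111087]), np.float64(0.0784271774926838))
(array([554.39399217, -55.06158132,  92.65111637]), np.float64(0.27304408864067864))
```

>>> apply_moves(
  increments=[
    [1,0.0034,-0.0318,-0.014,0,0,0.4],
    [1,0.0034,-0.0318,-0.02,0,0,0.4],
    [1,0.0034,-0.0318,-0.02,0,0,0.4],
    [1,0.0034,-0.0318,-0.02,0,0,0.4],
    [1,0.0034,-0.0318,-0.02,0,0,0.4],
  ],
)

```text
time_s: 4.25
ee_pos: [537.5, 98.1, 233.8]
ee_rot: [180.0, -0.0, 91.6]
force: [0.2, -0.3, -0.5]
gripper_width: 91.3
gripper_force: 0.0
```

>>> apply_moves(
  increments=[
    [1,0.0034,-0.0318,-0.02,0,0,0.4],
    [1,0.0034,-0.0318,-0.02,0,0,0.4],
    [1,0.0034,-0.0318,-0.02,0,0,0.4],
    [1,0.0034,-0.0318,-0.02,0,0,0.4],
    [1,0.0034,-0.0318,-0.02,0,0,0.4],
  ],
)

```text
time_s: 4.67
ee_pos: [554.6, -61.1, 133.8]
ee_rot: [180.0, 0.0, 93.6]
force: [1.1, -0.1, 0.3]
gripper_width: 91.1
gripper_force: 0.0
```

>>> apply_moves(
  increments=[
    [1,0,0,0,0,0,0],
    [1,0,0,0,0,0,0],
  ],
)

```text
time_s: 4.83
ee_pos: [553.9, -60.8, 133.3]
ee_rot: [-179.9, -0.0, 93.4]
force: [0.1, -0.2, 0.7]
gripper_width: 91.2
gripper_force: 0.0
```

Run:
```python
from h import *
f=cams.grab_frame("wrist");tr=finder.trace("shaft","wrist")
for r in tr: print(round(r["score"],2),np.round(r["rect"]))
m=pick(f,tr,(554,-55,18))
print(fitcyl([(f,m)],[554,-56,93]))
cv2.imwrite("pics/w3.png",cv2.resize(f["color"][:,:,::-1],(800,600),interpolation=cv2.INTER_CUBIC))
s=status.state();print(s["ee_pos"],s["ee_rot"],s["time_s"])
```

```text
0.92 [117.  54.  96.  74.]
0.63 [ 83. 192. 113.  62.]
0.56 [242. 115.  40. 115.]
0.55 [289. 252.  46.  65.]
(array([554.23465417, -54.75991955,  92.3926862 ]), np.float64(0.055113171239940084))
[555.07548726 -58.94088144 135.11364719] [ 1.79931016e+02 -1.86727020e-02  9.35795126e+01] 4.9333
```

View pics/w3.png

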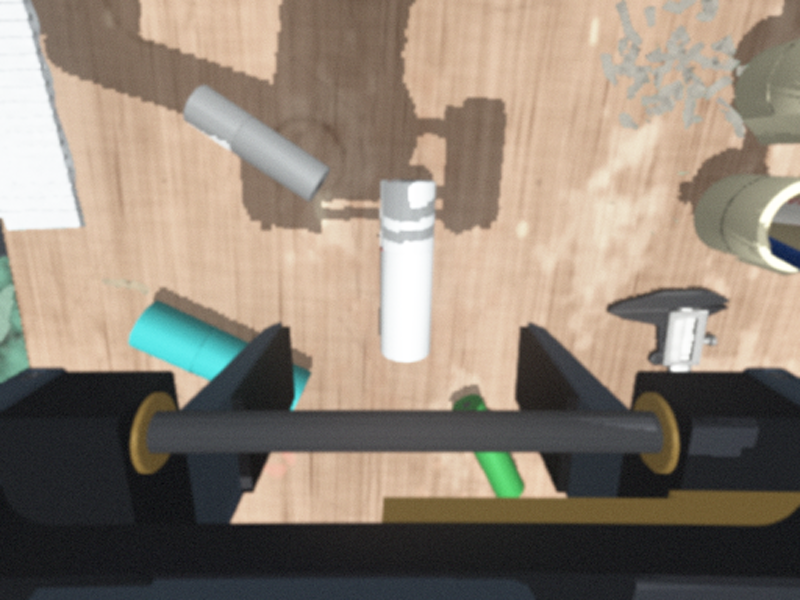

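The shaft sits between the fingers at (405,270), with just a sliver of red on its left edge, as expected. Next: descend astride it, narrow the gripper, and push it gently away from the robot.

>>> apply_moves(
  increments=[
    [1,0,0,-0.038,0,0,-0.5],
    [1,0,0,-0.038,0,0,-0.4],
    [1,0,0,-0.03,0,0,0],
    [1,0,0,-0.009,0,0,0],
    [0.36,0,0,0,0,0,0],
  ],
  newtons=10,
)

```text
time_s: 5.35
ee_pos: [553.5, -57.9, 18.2]
ee_rot: [-179.8, -0.0, 92.8]
force: [0.3, -0.1, -0.5]
gripper_width: 87.0
gripper_force: 0.0
```

>>> apply_moves(
  increments=[
    [0.36,0,0,0,0,0,0],
    [0.36,0,0,0,0,0,0],
    [0.36,0,0,0,0,0,0],
  ],
)

```text
time_s: 5.6
ee_pos: [556.6, -59.1, 21.8]
ee_rot: [179.7, 0.0, 92.7]
force: [-0.5, 1.1, 0.3]
gripper_width: 67.5
gripper_force: 0.0
```

>>> apply_moves(
  increments=[
    [0.36,0.004,0.0002,0,0,0,0],
    [0.36,0.004,0.0002,0,0,0,0],
    [0.36,0.003,0.0001,0,0,0,0],
    [0.36,0.0025,0.0001,0,0,0,0],
    [0.36,0.0025,0.0001,0,0,0,0],
  ],
)

```text
time_s: 6.02
ee_pos: [571.1, -58.5, 19.5]
ee_rot: [180.0, 0.0, 92.7]
force: [0.4, -0.1, 0.3]
gripper_width: 62.0
gripper_force: 0.0
```

>>> apply_moves(
  increments=[
    [0.36,0.0025,0.0001,0,0,0,0],
    [0.36,0.0025,0.0001,0,0,0,0],
    [0.36,0.0025,0.0001,0,0,0,0],
    [0.36,0.0025,0.0001,0,0,0,0],
    [0.36,0.002,0.0001,0,0,0,0],
  ],
)

```text
time_s: 6.43
ee_pos: [583.0, -58.0, 19.4]
ee_rot: [180.0, -0.0, 92.7]
force: [0.2, -0.3, -1.1]
gripper_width: 62.1
gripper_force: 0.0
```

Run:
```python
from h import *
f=cams.grab_frame("wrist")
cv2.imwrite("pics/w4.png",cv2.resize(f["color"][:,:,::-1],(800,600),interpolation=cv2.INTER_CUBIC))
s=status.state();print(s["ee_pos"],s["ee_rot"],s["time_s"],s["gripper_width"],s["force"])
```

```text
[583.43173727 -57.96621111  19.47484685] [1.79957402e+02 3.55974963e-03 9.27136119e+01] 6.4833 61.931918165225774 [ 0.75738663 -0.295745    0.48788335]
```

View pics/w4.png

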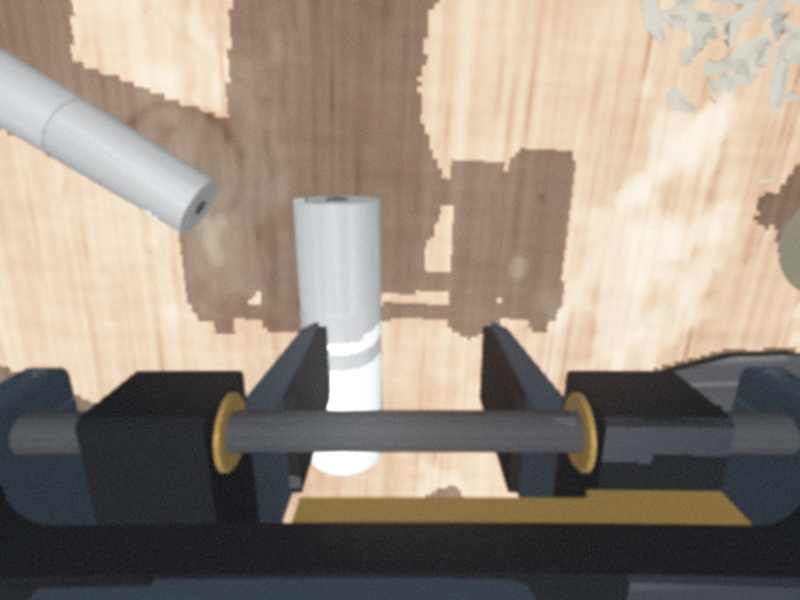

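Run:
```python
import cv2
a=cv2.imread("pics/w4.png")[180:340,270:410];b=cv2.imread("pics/w3.png")[170:370,360:450]
cv2.imwrite("pics/c4.png",cv2.hconcat([cv2.resize(a,(440,500)),cv2.resize(b,(225,500))]))
```

```text
(no output)
```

View pics/c4.png

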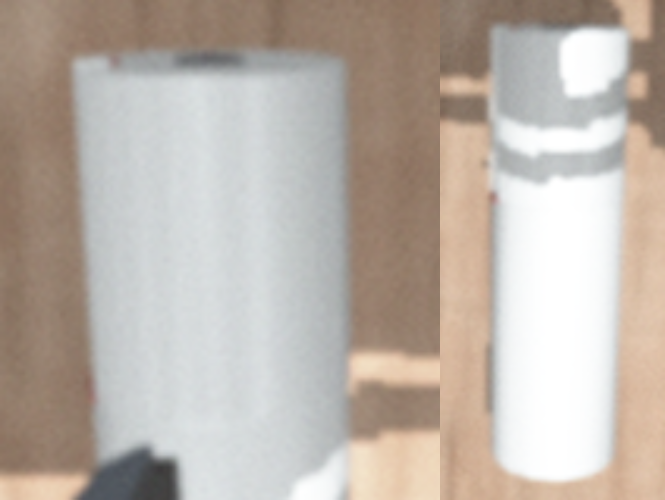

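The shaft slid without rolling: there is only a trace of red at the upper left, so the keyway is still at the side. I'll push with the finger moving forward and up equally, which matches pure rolling.

>>> apply_moves(
  increments=[
    [0.36,-0.003,0,0,0,0,0],
    [0.36,0,0,-0.0045,0,0,0],
    [0.36,0,0,0,0,0,0],
    [0.36,0.0015,0,0,0,0,0],
    [0.36,0.0015,0,0.0005,0,0,0],
  ],
)

```text
time_s: 6.9
ee_pos: [582.2, -57.9, 15.9]
ee_rot: [-180.0, -0.0, 92.7]
force: [-0.8, 2.0, 3.1]
gripper_width: 62.2
gripper_force: 1.5
```

>>> apply_moves(
  increments=[
    [0.36,0.002,0.0001,0.002,0,0,0],
    [0.36,0.002,0.0001,0.002,0,0,0],
    [0.36,0.002,0.0001,0.002,0,0,0],
    [0.36,0.002,0.0001,0.002,0,0,0],
    [0.36,0.002,0.0001,0.002,0,0,0],
  ],
)

```text
time_s: 7.32
ee_pos: [592.8, -57.5, 25.5]
ee_rot: [-180.0, -0.0, 92.7]
force: [0.6, 0.5, -0.3]
gripper_width: 62.2
gripper_force: 0.0
```

>>> apply_moves(
  increments=[
    [0.36,0.002,0.0001,0.002,0,0,0],
    [0.36,0.002,0.0001,0.002,0,0,0],
    [0.36,0,0,0,0,0,0],
  ],
)

```text
time_s: 7.57
ee_pos: [597.5, -57.3, 30.0]
ee_rot: [179.9, 0.0, 92.7]
force: [0.0, 0.6, 0.0]
gripper_width: 62.1
gripper_force: 0.0
```

```bash
cat >> h.py <<'E'
def redang(f,x,y,yaw,lo=20,hi=56):
    "bearing of the red floor about the axis, degrees from the top, + towards the robot; axis at x,y, z 18"
    im=f["color"].astype(float);red=(im[...,0]>1.5*im[...,1])&(im[...,0]>1.5*im[...,2])&(im[...,0]>60)
    a=np.radians(yaw);u=np.array([np.cos(a),np.sin(a),0]);s=np.array([-np.sin(a),np.cos(a),0]) # s ~ -x
    hull=hullmask(proj(f,cyl((x,y,yaw))))>.3
    red&=cv2.dilate(hull.astype(np.uint8),np.ones((5,5)))>0
    v,c=np.nonzero(red)
    if len(v)<3: return len(v),None
    C,d=ray(f,np.c_[c,v]);o=C-np.array([x,y,18]);res=[]
    for dd in d:
        o2=np.array([o@s,o[2]]);d2=np.array([dd@s,dd[2]]);L=d2@d2;b=o2@d2
        q=b*b-L*(o2@o2-12.5**2)
        if q<0: continue
        t=(-b-q**.5)/L;h=o2+t*d2;al=(o+t*dd)@u
        if lo<al<hi: res.append(np.degrees(np.arctan2(h[0],h[1])))
    return len(v),np.round([np.median(res),min(res),max(res),len(res)],1) if res else None
E
python3 - <<'E'
from h import *
f=cams.grab_frame("wrist")
s=status.state();x=s["ee_pos"][0]-s["gripper_width"]/2+18
print(s["ee_pos"],s["ee_rot"],s["time_s"],s["gripper_width"],s["force"],x,redang(f,x,-54.5,s["ee_rot"][2]))
a=proj(f,[[x,5,36]])[0].astype(int);print(a)
a=f["color"][110:240,150:280,::-1]
cv2.imwrite("pics/c5.png",cv2.resize(a,(520,520)))
E
```

```text
[597.12287477 -57.29867928  29.70480695] [1.79957009e+02 6.03206850e-03 9.27127424e+01] 7.6167 62.0861523730751 [ 0.77867897 -0.05925425  0.37264049] 584.0797985846965 (0, None)
[241 132]
```

View pics/c5.png

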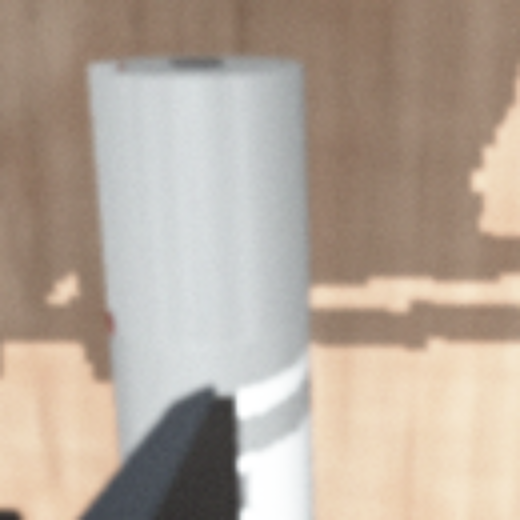

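Run:
```python
from h import *
for n in("wrist","top","scene"):
    f=cams.grab_frame(n);tr=finder.trace("shaft",n)
    for r in tr[:4]: print(n,round(r["score"],2),np.round(r["rect"]))
    m=pick(f,tr,(570,-55,18)); print(fitcyl([(f,m)],[565,-56,93]))
    if n=="wrist": 
        e=lambda p:np.round(p,1).tolist()
        print(e(onz(f,[[172.5,127],[225.5,127]],18)), "hole at z18", e(onz(f,[[199,126]],18)), "red",e(onz(f,[[177.5,190]],18)))
        print("TCP proj",proj(f,[[597,-57,30]]), "tips", proj(f,[[566,-57+16,16],[628,-57+16,16]]), ray(f,[[256,192]])[0])
```

```text
wrist 0.9 [  0.  38. 125. 107.]
wrist 0.68 [176. 125.  57. 166.]
wrist 0.68 [260. 308.  18.  12.]
(array([557.00980172, -54.71888483,  92.63965404]), np.float64(0.36641624135193374))
[[535.9, 4.1, 18.0], [571.7, 5.9, 18.0]] hole at z18 [[553.8, 5.7, 18.0]] red [[537.8, -40.5, 18.0]]
TCP proj [[258.41001943 221.38975801]] tips [[217.07226214 191.59872195]
 [301.70649151 195.44726686]] [593.30704487  25.68813612 219.72268441]
top 0.64 [282. 229.  14.  27.]
top 0.56 [228. 241.   1.   8.]
top 0.55 [290. 177.  27.  19.]
top 0.48 [245. 204.  31.  10.]
(array([556.83403447, -63.12020992,  93.35373203]), np.float64(0.8515077094462871))
scene 0.96 [226. 210.  32.  30.]
scene 0.73 [183. 217.  33.  12.]
scene 0.58 [272. 237.  32.  18.]
(array([559.26486347, -51.36628976,  89.82500311]), np.float64(0.21351939794582142))
```

Run:
```python
from h import *
F={n:cams.grab_frame(n) for n in("wrist","top","scene")}
I={n:F[n]["color"][:,:,::-1].copy() for n in F}
w=cv2.resize(I["wrist"][100:340,140:380],(500,500),interpolation=cv2.INTER_CUBIC)
s=cv2.resize(I["scene"][180:260,190:270],(300,300),interpolation=cv2.INTER_CUBIC)
t=cv2.resize(I["top"][180:240,220:280],(300,300),interpolation=cv2.INTER_CUBIC)
def dot(im,n,X,x0,y0,k,c):
    for p in proj(F[n],X): cv2.circle(im,tuple(np.int32(((p-[x0,y0])+.5)*k-.5)),2,c,-1)
T=[[566,-41,16],[566,-73,16],[628,-41,16],[628,-73,16]]
for a,n,x0,y0,k in((w,"wrist",140,100,500/240),(s,"scene",190,180,3.75),(t,"top",220,180,5)):
    dot(a,n,T,x0,y0,k,(255,0,255)); dot(a,n,[[553.8,5.5,18]],x0,y0,k,(0,255,0)); dot(a,n,[[581,5,18]],x0,y0,k,(0,255,255))
o=np.zeros((600,800,3),np.uint8);o[:500,:500]=w;o[:300,500:]=s;o[300:,500:]=t
cv2.imwrite("pics/comp.png",o)
```

```text
(no output)
```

View pics/comp.png

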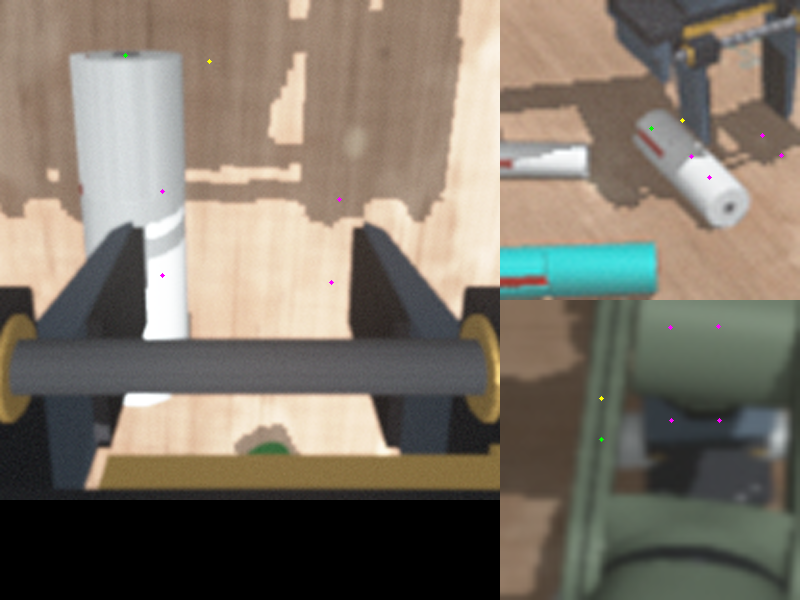

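The composite shows the fingertips above the shaft in both the wrist and scene views. They are about 30 mm higher than the stated overhang implies, so the finger passed over the shaft. I'll check the tip geometry.

Run:
```python
from h import *
print(env.finger_overhang,[a for a in dir(env) if a[0]!="_"])
s=status.state();print(s["ee_pos"],s["qpos"])
f=cams.grab_frame("scene");g=cams.grab_frame("wrist")
print("f",g["intrinsics"][0][0])
for z in(16,30,47):
    X=[[566,-41,z],[566,-73,z],[628,-41,z],[628,-73,z]]
    p=proj(f,X);print(z,"compscene",np.round((p-[190,180])*3.75+[500,0]).tolist(),"compwrist",np.round((proj(g,X)-[140,100])*2.083).tolist())
```

```text
14.0 ['Unreachable', 'finger_overhang', 'job_done']
[596.57943845 -57.29268195  29.41296894] [-6.58536770e+00  2.87309042e+01  9.89183208e+01  6.36238432e-04
  5.23565334e+01 -9.29615505e+00]
f 292.7681776901281
16 compscene [[690.0, 155.0], [709.0, 176.0], [761.0, 134.0], [780.0, 154.0]] compwrist [[162.0, 191.0], [161.0, 274.0], [338.0, 199.0], [330.0, 282.0]]
30 compscene [[690.0, 140.0], [708.0, 161.0], [761.0, 119.0], [780.0, 139.0]] compwrist [[156.0, 204.0], [156.0, 292.0], [344.0, 213.0], [336.0, 300.0]]
47 compscene [[689.0, 121.0], [708.0, 142.0], [761.0, 100.0], [780.0, 120.0]] compwrist [[148.0, 223.0], [148.0, 317.0], [353.0, 232.0], [343.0, 326.0]]
```

The fingertips are really about 17–18 mm behind the reported TCP: z≈47 fits both views. So the push never touched the shaft beyond a light brush on top. I'll re-centre and descend accordingly, watching the force.

>>> apply_moves(
  increments=[
    [0.36,-0.02,0,0.004,0,0,0],
    [0.36,-0.02,0,0,0,0,0],
    [0.36,0,0,0,0,0,0],
    [0.36,0,0,-0.012,0,0,0],
    [0.36,0,0,-0.012,0,0,0],
  ],
)

```text
time_s: 8.58
ee_pos: [558.1, -57.4, 10.2]
ee_rot: [179.8, 0.0, 92.7]
force: [-0.3, 0.6, 0.2]
gripper_width: 62.1
gripper_force: 0.0
```

Run:
```python
from h import *
g=cams.grab_frame("wrist");s=status.state();p=s["ee_pos"];print(p,s["force"],s["gripper_width"])
tr=finder.trace("shaft","wrist");m=pick(g,tr,(556,-55,18));print(fitcyl([(g,m)],[556,-55,93]),redang(g,556.6,-55,92.7))
im=g["color"].astype(float).sum(2)/3
w=s["gripper_width"]/2
for dz in(-14,17): print(dz,np.round(proj(g,[[p[0]-w,p[1]+16,p[2]+dz],[p[0]+w,p[1]+16,p[2]+dz]])).tolist())
for r in(205,215,225): print(r,im[r,150:360:5].astype(int).tolist())
```

```text
[556.07006415 -57.21589774   7.47111437] [-0.29009354 -0.08898541 -1.30076185] 61.98676549492657
(array([556.69107516, -54.78875373,  92.79649178]), np.float64(0.1935018892714504)) (6, None)
-14 [[215.0, 190.0], [298.0, 194.0]]
17 [[208.0, 205.0], [305.0, 209.0]]
205 [139, 140, 146, 140, 132, 132, 126, 126, 125, 133, 128, 126, 125, 125, 123, 121, 148, 196, 209, 215, 222, 220, 219, 216, 217, 207, 225, 131, 128, 134, 131, 132, 140, 127, 134, 131, 133, 142, 136, 138, 133, 134]
215 [218, 220, 219, 184, 127, 126, 130, 126, 85, 83, 65, 45, 115, 204, 203, 194, 179, 190, 208, 214, 223, 222, 224, 220, 213, 209, 190, 206, 140, 135, 134, 134, 57, 56, 75, 78, 205, 219, 221, 131, 132, 185]
225 [217, 219, 221, 212, 215, 206, 183, 78, 79, 62, 51, 48, 175, 207, 208, 195, 179, 243, 246, 222, 224, 222, 225, 222, 219, 252, 247, 209, 218, 220, 218, 210, 54, 51, 52, 79, 80, 86, 217, 212, 214, 212]
```

Descending to z=7.5 met no contact, which confirms it. Continuing down.

>>> apply_moves(
  increments=[
    [0.36,0.0005,0,-0.009,0,0,0],
    [0.36,0,0,-0.009,0,0,0],
    [0.36,0,0,0,0,0,0],
    [0.36,0,0,-0.002,0,0,0],
    [0.36,0,0,0,0,0,0],
  ],
)

```text
time_s: 9.1
ee_pos: [557.2, -57.3, -10.8]
ee_rot: [-180.0, -0.0, 92.7]
force: [-0.2, -0.3, 0.2]
gripper_width: 62.3
gripper_force: 0.0
```

>>> apply_moves(
  increments=[
    [0.36,0,0,-0.001,0,0,0],
    [0.36,0,0,-0.001,0,0,0],
    [0.36,0,0,0,0,0,0],
  ],
)

```text
time_s: 9.35
ee_pos: [557.2, -57.3, -12.5]
ee_rot: [180.0, 0.0, 92.7]
force: [-0.9, -0.4, 1.1]
gripper_width: 62.2
gripper_force: 0.0
```

>>> apply_moves(
  increments=[
    [0.36,0.004,0.0002,-0.0015,0,0,0],
    [0.36,0.004,0.0002,0,0,0,0],
    [0.36,0.003,0.0001,0,0,0,0],
    [0.36,0.001,0,0.0,0,0,0],
    [0.36,0.0015,0.0001,0.0015,0,0,0],
  ],
)

```text
time_s: 9.77
ee_pos: [570.7, -56.6, -12.8]
ee_rot: [-180.0, -0.0, 92.7]
force: [0.9, 0.6, 0.9]
gripper_width: 62.1
gripper_force: 0.0
```

>>> apply_moves(
  increments=[
    [0.36,0.002,0.0001,0.002,0,0,0],
    [0.36,0.002,0.0001,0.002,0,0,0],
    [0.36,0.002,0.0001,0.002,0,0,0],
    [0.36,0.002,0.0001,0.002,0,0,0],
    [0.36,0.002,0.0001,0.002,0,0,0],
  ],
)

```text
time_s: 10.18
ee_pos: [581.0, -56.2, -2.2]
ee_rot: [180.0, 0.0, 92.7]
force: [-0.3, 0.7, -0.4]
gripper_width: 62.2
gripper_force: 0.0
```

>>> apply_moves(
  increments=[
    [0.36,0,0,0,0,0,0],
    [0.36,0,0,0,0,0,0],
  ],
)

```text
time_s: 10.35
ee_pos: [580.9, -56.2, -2.4]
ee_rot: [180.0, 0.0, 92.7]
force: [-0.7, 0.0, -0.1]
gripper_width: 62.1
gripper_force: 0.0
```

```bash
cat > m.py <<'E'
from h import *
g=cams.grab_frame("wrist");s=status.state();p=s["ee_pos"];print(p,s["force"],s["gripper_width"],s["time_s"])
x=p[0]-s["gripper_width"]/2+18
tr=finder.trace("shaft","wrist");m=pick(g,tr,(x,-55,18));q,e=fitcyl([(g,m)],[x,-55,93]);print("x exp",x,"fit",q,e)
for xx in(x,q[0]): print("red",redang(g,xx,q[1],92.8,lo=0,hi=64))
E
python3 m.py
```

```text
[580.6309648  -56.17141641  -2.51994764] [-0.27984595 -0.10843951 -0.0796745 ] 61.895050113601435 10.4Traceback (most recent call last):
  File "m.py", line 4, in <module>
    tr=finder.trace("shaft","wrist");m=pick(g,tr,(x,-55,18));q,e=fitcyl([(g,m)],[x,-55,93]);print("x exp",x,"fit",q,e)
                                       ~~~~^^^^^^^^^^^^^^^^^
  File "h.py", line 38, in pick
    u=proj(f,[X])[0];return min(trs,key=lambda r:np.hypot(r["rect"][0]+r["rect"][2]/2-u[0],r["rect"][1]+r["rect"][3]/2-u[1]))["pixels"].astype(float)
                            ~~~^^^^^^^^^^^^^^^^^^^^^^^^^^^^^^^^^^^^^^^^^^^^^^^^^^^^^^^^^^^^^^^^^^^^^^^^^^^^^^^^^^^^^^^^^^^^^^
ValueError: min() iterable argument is empty
```

```bash
cat > m.py <<'E'
from h import *
g=cams.grab_frame("wrist");s=status.state();p=s["ee_pos"];print(p,s["force"],s["gripper_width"],s["time_s"])
x=p[0]-s["gripper_width"]/2+18
tr=finder.trace("shaft","wrist")
print([(round(r["score"],2),np.round(r["rect"]).tolist()) for r in tr], "exp end",proj(g,[[x-2.8,5,18]]))
for xx in(x-2,x,x+2): print("red",redang(g,xx,-55,92.8,lo=0,hi=64))
im=g["color"].astype(float);red=(im[...,0]>1.5*im[...,1])&(im[...,0]>1.5*im[...,2])&(im[...,0]>60)
n,_,st,c=cv2.connectedComponentsWithStats(red.astype(np.uint8))
print([(st[i].tolist(),np.round(c[i]).tolist()) for i in range(1,n) if st[i][4]>8])
E
python3 m.py
```

```text
[580.4418039  -56.1499878   -2.63445366] [ 0.5506625  -0.60678849 -0.0175164 ] 61.91075482428421 10.5
[(0.79, [210.0, 132.0, 65.0, 186.0]), (0.68, [0.0, 43.0, 130.0, 112.0])] exp end [[236.02181332 136.73606965]]
red (796, array([  2.9, -11.7,  26.8, 796. ]))
red (796, array([ 12.3,  -2.5,  38.7, 796. ]))
red (796, array([ 22.2,   6.7,  54.2, 796. ]))
[([223, 137, 14, 81, 796], [230.0, 177.0])]
```

```bash
cat > m2.py <<'E'
from h import *
g=cams.grab_frame("wrist");s=status.state();p=s["ee_pos"]
x=p[0]-s["gripper_width"]/2+18;print("x contact",x)
for n in("wrist","scene"):
    f=cams.grab_frame(n);tr=finder.trace("shaft",n)
    if tr: print(n,fitcyl([(f,pick(f,tr,(x,-55,18)))],[x,-55,93]))
# row edges: brightness profile + red
im=g["color"].astype(int)
for r in(145,165,185): print(r,[(c,)+tuple(im[r,c]) for c in range(202,276,4)])
E
python3 m2.py
```

```text
x contact 567.4690235690101
wrist (array([570.98717732, -53.76439482,  92.61816494]), np.float64(0.19634406492482392))
scene (array([572.41197025, -51.84374651,  88.69189819]), np.float64(0.4126190438335692))
145 [(202, np.int64(153), np.int64(124), np.int64(104)), (206, np.int64(154), np.int64(129), np.int64(112)), (210, np.int64(155), np.int64(133), np.int64(117)), (214, np.int64(185), np.int64(187), np.int64(190)), (218, np.int64(191), np.int64(194), np.int64(195)), (222, np.int64(172), np.int64(177), np.int64(176)), (226, np.int64(161), np.int64(61), np.int64(55)), (230, np.int64(163), np.int64(61), np.int64(58)), (234, np.int64(164), np.int64(69), np.int64(65)), (238, np.int64(224), np.int64(228), np.int64(228)), (242, np.int64(225), np.int64(227), np.int64(228)), (246, np.int64(223), np.int64(227), np.int64(228)), (250, np.int64(217), np.int64(221), np.int64(223)), (254, np.int64(212), np.int64(217), np.int64(219)), (258, np.int64(210), np.int64(215), np.int64(215)), (262, np.int64(199), np.int64(203), np.int64(204)), (266, np.int64(192), np.int64(198), np.int64(196)), (270, np
[... 1369 characters left out ...]
np.int64(181), np.int64(183)), (226, np.int64(164), np.int64(91), np.int64(87)), (230, np.int64(167), np.int64(64), np.int64(62)), (234, np.int64(166), np.int64(63), np.int64(60)), (238, np.int64(224), np.int64(229), np.int64(228)), (242, np.int64(225), np.int64(228), np.int64(229)), (246, np.int64(220), np.int64(225), np.int64(226)), (250, np.int64(218), np.int64(223), np.int64(223)), (254, np.int64(213), np.int64(218), np.int64(220)), (258, np.int64(213), np.int64(216), np.int64(218)), (262, np.int64(204), np.int64(207), np.int64(209)), (266, np.int64(198), np.int64(203), np.int64(204)), (270, np.int64(179), np.int64(183), np.int64(185)), (274, np.int64(165), np.int64(147), np.int64(134))]
```

```bash
cat >> h.py <<'E'
def slotcols(f,x,y,yaw,th,z=18,row=165,al=30):
    a=np.radians(yaw);u=np.array([np.cos(a),np.sin(a),0]);s=np.array([-np.sin(a),np.cos(a),0]);t=np.radians(th)
    n=np.sin(t)*s+np.cos(t)*np.array([0,0,1]);w=np.cross(n,u) # w: + to -x side?
    c=np.array([x,y,z]);out=[]
    for k in(5,-5):
        P=[c+q*u+17.3*n+k*w for q in(20,55)];p=proj(f,P);out.append(np.interp(row,*zip(*sorted([(p[0][1],p[0][0]),(p[1][1],p[1][0])]))))
    return sorted(out)
E
python3 - <<'E'
from h import *
g=cams.grab_frame("wrist")
for th in range(14,36,3): print(th,np.round(slotcols(g,571,-54,92.7,th),1))
im=g["color"].astype(int);print([(c,im[160:171,c].mean(0).astype(int).tolist()) for c in list(range(209,216))+list(range(218,240))+list(range(270,277))])
E
```

```text
14 [223.9 241.7]
17 [222.5 239.9]
20 [221.2 238.1]
23 [220.  236.4]
26 [218.8 234.6]
29 [217.7 232.9]
32 [216.7 231.2]
35 [215.8 229.6]
[(209, [149, 124, 105]), (210, [148, 122, 105]), (211, [151, 132, 118]), (212, [164, 157, 151]), (213, [175, 175, 175]), (214, [184, 186, 187]), (215, [191, 194, 195]), (218, [195, 198, 200]), (219, [189, 193, 194]), (220, [180, 184, 184]), (221, [175, 179, 179]), (222, [175, 179, 179]), (223, [174, 171, 171]), (224, [170, 141, 141]), (225, [165, 95, 93]), (226, [163, 66, 63]), (227, [162, 60, 56]), (228, [162, 60, 57]), (229, [164, 62, 58]), (230, [163, 61, 57]), (231, [164, 62, 58]), (232, [165, 62, 59]), (233, [163, 60, 57]), (234, [166, 70, 67]), (235, [181, 126, 126]), (236, [208, 196, 197]), (237, [221, 223, 225]), (238, [224, 227, 228]), (239, [225, 228, 228]), (270, [181, 183, 185]), (271, [174, 177, 178]), (272, [169, 169, 168]), (273, [164, 154, 149]), (274, [163, 145, 131]), (275, [164, 142, 124]), (276, [166, 142, 124])]
```

>>> apply_moves(
  increments=[
    [0.36,-0.002,-0.002,0,0,0,0],
    [0.36,0,0,-0.006,0,0,0],
    [0.36,0,0,-0.006,0,0,0],
    [0.36,0.002,0,0,0,0,0],
    [0.36,0.002,0,0,0,0,0],
  ],
)

```text
time_s: 11.27
ee_pos: [582.2, -58.1, -15.3]
ee_rot: [-179.9, -0.0, 92.7]
force: [0.7, 0.7, 0.1]
gripper_width: 62.0
gripper_force: 0.0
```

>>> apply_moves(
  increments=[
    [0.36,0.001,0,0.001,0,0,0],
    [0.36,0.001,0,0.001,0,0,0],
    [0.36,0.001,0,0.001,0,0,0],
    [0.36,0.001,0,0.001,0,0,0],
    [0.36,0.001,0,0.001,0,0,0],
  ],
)

```text
time_s: 11.68
ee_pos: [587.9, -58.2, -9.2]
ee_rot: [180.0, 0.0, 92.7]
force: [-0.0, -0.2, -0.1]
gripper_width: 62.0
gripper_force: 0.0
```

>>> apply_moves(
  increments=[
    [0.36,0.001,0,0.001,0,0,0],
    [0.36,0.001,0,0.001,0,0,0],
    [0.36,0,0,0,0,0,0],
  ],
)

```text
time_s: 11.93
ee_pos: [590.1, -58.2, -7.2]
ee_rot: [180.0, 0.0, 92.7]
force: [0.7, -0.7, 0.5]
gripper_width: 62.0
gripper_force: 0.0
```

```bash
cat > m3.py <<'E'
from h import *
g=cams.grab_frame("wrist");s=status.state();p=s["ee_pos"];print(p,s["ee_rot"],s["force"],s["gripper_width"],s["time_s"])
X0=p[0]-s["gripper_width"]/2+18
im=g["color"].astype(float)
sat=(im.max(2)-im.min(2))
from scipy.optimize import brentq
A=[]
for row in(160,170,180):
    pr=im[row-3:row+4].mean(0)
    red=np.nonzero((pr[:,0]>1.5*pr[:,1])&(pr[:,0]>60))[0]
    red=red[(red>150)&(red<350)]
    # shaft edges: extend from red while R-B<13 or reddish
    gray=(pr[:,0]-pr[:,2]<13)
    l=red.min()-4
    while gray[l]: l-=1
    r=red.max()+3
    while gray[r]: r+=1
    def sil(x):
        h=proj(g,cyl((x,-54,92.7)));m=hullmask(h)[row];c=np.nonzero(m>.5)[0];return c.min()-.5,c.max()+.5
    xs=np.arange(X0-8,X0+12,.5);x=xs[np.argmin([abs(sum(sil(v))-(l+r+.0)) for v in xs])]
    hi=red.max()+.7
    th=np.arange(-60,60,.5);k=[slotcols(g,x,-54,92.7,t,row=row)[1] for t in th];T=th[np.argmin(np.abs(np.array(k)-hi))]
    lo=red.min()-.7;k=[slotcols(g,x,-54,92.7,t,row=row)[0] for t in th];T2=th[np.argmin(np.abs(np.array(k)-lo))]
    print(row,"edges",l,r,sil(x),"x",x,"red",red.min(),red.max(),"th by right edge",T,"left",T2)
E
python3 m3.py
```

```text
[589.92316479 -58.20748691  -7.3481423 ] [1.79968666e+02 5.13061014e-03 9.27147063e+01] [ 0.14643831 -0.39058812  0.21634729] 61.937012318441035 11.9833
160 edges 205 269 (np.float64(204.5), np.float64(269.5)) x 577.9546586297673 red 225 240 th by right edge 7.0 left 2.0
170 edges 205 269 (np.float64(204.5), np.float64(268.5)) x 577.4546586297673 red 225 241 th by right edge 4.0 left 1.0
180 edges 206 268 (np.float64(205.5), np.float64(268.5)) x 577.4546586297673 red 226 241 th by right edge 4.0 left -0.5
```

The keyway is now about 4° from the top, with the shaft at x≈577.7. Next: centre over it, lower, and close most of the way.

>>> apply_moves(
  increments=[
    [0.36,-0.006,0,0,0,0,0],
    [0.36,-0.005,0,-0.003,0,0,0],
    [0.2,0,0,-0.004,0,0,0],
    [0.0,0,0,0,0,0,0],
    [-0.1,0,0,0,0,0,0],
  ],
  newtons=20,
)

```text
time_s: 12.4
ee_pos: [578.3, -58.2, -14.9]
ee_rot: [-180.0, -0.0, 92.7]
force: [0.1, -0.3, -0.2]
gripper_width: 44.7
gripper_force: 0.0
```

>>> apply_moves(
  increments=[
    [-0.1,0,0,0,0,0,0],
    [-0.1,0,0,0,0,0,0],
    [-0.1,0,0,0,0,0,0],
  ],
)

```text
time_s: 12.65
ee_pos: [579.0, -58.2, -14.4]
ee_rot: [180.0, 0.0, 92.7]
force: [0.3, -0.1, -0.7]
gripper_width: 41.6
gripper_force: 0.0
```

```bash
python3 m3.py
```

```text
[578.90642104 -58.21388953 -14.43583873] [1.79976533e+02 2.70342210e-03 9.27101154e+01] [-0.6875548   0.30557845 -0.36973695] 41.09268285183923 12.7
160 edges 223 290 (np.float64(222.5), np.float64(289.5)) x 577.3600796105943 red 246 263 th by right edge 3.5 left 0.0
170 edges 223 289 (np.float64(222.5), np.float64(289.5)) x 577.3600796105943 red 246 263 th by right edge 3.5 left 0.5
180 edges 224 289 (np.float64(223.5), np.float64(289.5)) x 577.8600796105943 red 246 262 th by right edge 6.5 left 2.0
```

>>> apply_moves(
  increments=[
    [-0.14,0,0,0,0,0,0],
    [-0.17,0,0,0,0,0,0],
    [-0.2,0,0,0,0,0,0],
    [-0.23,0,0,0,0,0,0],
    [-0.3,0,0,0,0,0,0],
  ],
  newtons=20,
)

```text
time_s: 13.12
ee_pos: [578.6, -58.2, -14.5]
ee_rot: [-180.0, -0.0, 92.7]
force: [-1.5, 0.3, 0.7]
gripper_width: 35.3
gripper_force: 20.0
```

>>> apply_moves(
  increments=[
    [-1,0,0,0,0,0,0],
    [-1,0,0,0,0,0,0],
    [-1,0,0,0,0,0,0],
    [-1,0,0,0,0,0,0],
  ],
  newtons=30,
)

```text
time_s: 13.45
ee_pos: [578.7, -58.2, -14.5]
ee_rot: [180.0, -0.0, 92.7]
force: [-0.9, 0.3, 1.2]
gripper_width: 35.6
gripper_force: 30.0
```

```bash
python3 m3.py
```

```text
[578.63948813 -58.20207566 -14.49467888] [ 1.79998609e+02 -1.05717801e-03  9.27069817e+01] [-0.17629735 -0.3185444   1.08949957] 35.8559980893993 13.5
160 edges 225 292 (np.float64(224.5), np.float64(291.5)) x 578.2114890863453 red 250 267 th by right edge 1.0 left -2.5
170 edges 226 292 (np.float64(225.5), np.float64(292.5)) x 578.7114890863453 red 250 267 th by right edge 2.5 left -1.0
180 edges 226 291 (np.float64(225.5), np.float64(291.5)) x 578.2114890863453 red 250 267 th by right edge 0.5 left -2.5
```

The shaft is gripped with the keyway within ~1° of the top. Lifting, then moving to a standoff short of the focus.

>>> apply_moves(
  increments=[
    [-1,0,0,0.008,0,0,0],
    [-1,0,0,0.02,0,0,0],
    [-1,0,0,0.03,0,0,0],
    [-1,0,0,0.03,0,0,0],
    [-1,0,0,0.03,0,0,0],
  ],
  newtons=40,
)

```text
time_s: 13.92
ee_pos: [578.1, -58.1, 104.6]
ee_rot: [-179.9, -0.0, 92.7]
force: [0.7, -0.7, -3.5]
gripper_width: 35.5
gripper_force: 40.0
```

>>> apply_moves(
  increments=[
    [-1,0,0,0.03,0,0,0],
    [-1,-0.008,0.01,0.024,0,0,-0.7],
    [-1,-0.012,0.022,0.01,0,0,-1],
    [-1,-0.012,0.03,0,0,0,-1],
    [-1,-0.012,0.03,0,0,0,-1],
  ],
)

```text
time_s: 14.33
ee_pos: [534.4, 34.3, 168.7]
ee_rot: [179.9, -0.0, 88.9]
force: [0.4, 1.3, -3.8]
gripper_width: 35.1
gripper_force: 40.0
```

>>> apply_moves(
  increments=[
    [-1,-0.012,0.03,0,0,0,-1],
    [-1,-0.012,0.024,0,0,0,-1],
    [-1,-0.001,0.008,0,0,0,0],
    [-1,0,0,0,0,0,0],
    [-1,0,0,0,0,0,0],
  ],
)

```text
time_s: 14.75
ee_pos: [509.9, 95.6, 167.6]
ee_rot: [180.0, 0.0, 87.1]
force: [0.7, -0.7, -2.7]
gripper_width: 35.5
gripper_force: 40.0
```

```bash
cat > m4.py <<'E'
from h import *
import pickle
s=status.state();p=s["ee_pos"];print(p,s["ee_rot"],s["force"],s["gripper_width"],s["gripper_force"],s["time_s"])
D={}
yaw=s["ee_rot"][2];a=np.radians(yaw);u=np.array([np.cos(a),np.sin(a)])
e=np.r_[p[:2]+3.7*u,p[2]+32.5];print("exp centre",e)
for n in("wrist","scene","top"):
    f=cams.grab_frame(n);D[n]=f;f["tr"]={"shaft":finder.trace("shaft",n),"camera":finder.trace("camera",n)}
    for q in f["tr"]:
        for r in f["tr"][q][:4]: print(n,q,round(r["score"],2),np.round(r["rect"]).tolist())
    print("exp px",np.round(proj(f,[e])).tolist(),"rect of exp hull",cv2.boundingRect(proj(f,cyl((*e[:2],yaw,e[2],0))).astype(np.float32)))
pickle.dump(D,open("d4.pkl","wb"))
E
python3 m4.py
```

```text
[509.87788785  95.62704435 167.61774364] [1.79961021e+02 4.41154463e-02 8.70946550e+01] [ 0.66605082 -0.74065414 -2.71807688] 35.50422076142417 39.99634265899658 14.75
exp centre [510.06542645  99.32228849 200.11774364]
wrist shaft 0.98 [225.0, 130.0, 69.0, 190.0]
exp px [[259.0, 238.0]] rect of exp hull (225, 132, 68, 213)
scene shaft 0.83 [181.0, 218.0, 34.0, 10.0]
scene shaft 0.79 [273.0, 238.0, 31.0, 18.0]
scene shaft 0.68 [183.0, 245.0, 49.0, 14.0]
scene shaft 0.64 [198.0, 139.0, 17.0, 21.0]
scene camera 0.79 [163.0, 113.0, 37.0, 69.0]
exp px [[200.0, 150.0]] rect of exp hull (188, 136, 26, 28)
top shaft 0.96 [270.0, 226.0, 26.0, 38.0]
top shaft 0.65 [290.0, 179.0, 25.0, 12.0]
top shaft 0.5 [222.0, 220.0, 6.0, 10.0]
top shaft 0.5 [226.0, 225.0, 19.0, 23.0]
top camera 0.62 [99.0, 201.0, 54.0, 36.0]
exp px [[206.0, 220.0]] rect of exp hull (184, 213, 44, 15)
```

Run:
```python
from h import *
import pickle
D=pickle.load(open("d2.pkl","rb"));f=D["wrist"];im=f["color"].astype(float)
g=im.mean(2);B=[]
for cx,cy in[(364,89),(453,95),(362,182),(446,186)]:
    c,r=int(cx*.64),int(cy*.64);w=g[r-5:r+6,c-5:c+6];w=np.clip(w-np.median(w)-.35*(w.max()-np.median(w)),0,None)
    yy,xx=np.mgrid[r-5:r+6,c-5:c+6];B.append([(w*xx).sum()/w.sum(),(w*yy).sum()/w.sum()])
b=onz(f,B,12);print(np.round(B,1).tolist(),np.round(b,1).tolist())
v1=b[0]-b[2];v2=b[1]-b[3];h1=b[1]-b[0];h2=b[3]-b[2]
print("yaw est",[round(np.degrees(np.arctan2(v[1],v[0])),1) for v in(v1,v2)],[round(90+np.degrees(np.arctan2(v[1],v[0])),1) for v in(h1,h2)],"len",[round(np.linalg.norm(v),1) for v in(v1,v2,h1,h2)],b.mean(0))
# shaft in the wrist picture
D=pickle.load(open("d4.pkl","rb"));f=D["wrist"];m=f["tr"]["shaft"][0]["pixels"].copy()
from scipy.optimize import least_squares
rows=np.arange(140,196,3);E=[]
im=f["color"].astype(float)
for r in rows:
    c=np.nonzero(m[r])[0];E.append((c.min()-.5,c.max()+.5))
E=np.array(E);top=np.nonzero(m.any(1))[0].min()-.5
def res(p):
    h=cv2.convexHull(proj(f,cyl((p[0],p[1],p[2],p[3],p[4]))).astype(np.float32))[:,0];o=[]
    H=np.r_[h,h[:1]]
    for r,(l,q) in zip(rows,E):
        xs=[H[i][0]+(r-H[i][1])/(H[i+1][1]-H[i][1])*(H[i+1][0]-H[i][0]) for i in range(len(h)) if (H[i][1]-r)*(H[i+1][1]-r)<0]
        o+=[min(xs)-l,max(xs)-q]
    return np.r_[o,h[:,1].min()-top]
for fix in(None,):
    r=least_squares(res,[510,100,87,200,0],x_scale=[1,1,1,1,1]);J=r.jac
    print("shaft x,y,yaw,z,pitch",np.round(r.x,2),"rms",np.sqrt(np.mean(r.fun**2)),"sd",np.round(.4*np.sqrt(np.diag(np.linalg.pinv(J.T@J))),2))
p=r.x
red=(im[...,0]>1.5*im[...,1])&(im[...,0]>60)
for row in(145,160,175):
    c=np.nonzero(red[row,230:290])[0]+230
    for z,x,y,yaw in((200,510.1,99.3,87.1),(p[3],p[0],p[1],p[2])):
        th=np.arange(-30,30,.5);k=np.array([slotcols(f,x,y,yaw,t,z=z,row=row) for t in th]);print(row,c.min(),c.max(),"th",th[np.abs(k[:,1]-c.max()-.7).argmin()],th[np.abs(k[:,0]-c.min()+.7).argmin()])
```

```text
[[232.4, 56.9], [289.3, 60.3], [231.2, 115.9], [284.9, 118.7]] [[478.2, 406.2, 12.0], [568.8, 401.0, 12.0], [473.6, 315.3, 12.0], [564.1, 310.5, 12.0]]
yaw est [np.float64(87.1), np.float64(87.0)] [np.float64(86.7), np.float64(86.9)] len [np.float64(91.0), np.float64(90.6), np.float64(90.8), np.float64(90.6)] [521.1746216  358.26476404  12.        ]Traceback (most recent call last):
  File "<stdin>", line 27, in <module>
    return func(*args, **kwargs)
    result = trf(vector_fun.fun, vector_fun.jac, x0, f0, J0, lb, ub, ftol, xtol,
                 gtol, max_nfev, x_scale, loss_function, tr_solver,
                 tr_options.copy(), verbose, callback=callback_wrapped)
    return trf_no_bounds(
        fun, jac, x0, f0, J0, ftol, xtol, gtol, max_nfev, x_scale,
        loss_function, tr_solver, tr_options, verbose, callback=callback)
    f_new = fun(x_new)
    self._update_fun()
    ~~~~~~~~~~~~~~~~^^
    self.f = self.fun_wrapped(xp_copy(self.x))
             ~~~~~~~~~~~~~~~~^^^^^^^^^^^^^^^^^
    return np.atleast_1d(self.fun(x))
                         ~~~~~~~~^^^
    return self.f(x, *self.args, **self.kwargs)
           ~~~~~~^^^^^^^^^^^^^^^^^^^^^^^^^^^^^^
  File "<stdin>", line 24, in res
ValueError: min() iterable argument is empty
```

```bash
cat > m5.py <<'E'
from h import *
import pickle
from scipy.optimize import least_squares
D=pickle.load(open("d4.pkl","rb"));f=D["wrist"];m=f["tr"]["shaft"][0]["pixels"]
im=f["color"].astype(float);rows=np.arange(142,196,3)
E=np.array([(np.nonzero(m[r])[0].min()-.5,np.nonzero(m[r])[0].max()+.5) for r in rows]);top=np.nonzero(m.any(1))[0].min()-.5
def res(p):
    P=cyl((p[0],p[1],p[2],p[3],p[4]));h=cv2.convexHull(proj(f,P).astype(np.float32))[:,0];H=np.r_[h,h[:1]];o=[]
    for r,(l,q) in zip(rows,E):
        xs=[H[i][0]+(r-H[i][1])/(H[i+1][1]-H[i][1])*(H[i+1][0]-H[i][0]) for i in range(len(h)) if (H[i][1]-r)*(H[i+1][1]-r)<0] or [0,0]
        o+=[min(xs)-l,max(xs)-q]
    return np.r_[o,h[:,1].min()-top,(p[3]-200)/2,p[4]/3]
r=least_squares(res,[510,100,87,200,0],diff_step=1e-3)
p=r.x;print("shaft x,y,yaw,z,pitch",np.round(p,2),"rms",np.sqrt(np.mean(r.fun**2)),"sd",np.round(.5*np.sqrt(np.diag(np.linalg.pinv(r.jac.T@r.jac))),2))
print(np.round(r.fun,1).tolist())
red=(im[...,0]>1.5*im[...,1])&(im[...,0]>60)
for row in(145,160,175):
    c=np.nonzero(red[row,230:290])[0]+230
    for z,x,y,yaw in((200,510.1,99.3,87.1),(p[3],p[0],p[1],p[2])):
        th=np.arange(-30,30,.5);k=np.array([slotcols(f,x,y,yaw,t,z=z,row=row) for t in th]);print(row,c.min(),c.max(),"th",th[np.abs(k[:,1]-c.max()-.7).argmin()],th[np.abs(k[:,0]-c.min()+.7).argmin()])
E
python3 m5.py
```

```text
shaft x,y,yaw,z,pitch [509.97 101.1   87.   201.15   0.  ] rms 0.49955960003721195 sd [0.22 0.29 0.3  0.37 1.5 ]
[-0.7, -0.2, -0.6, -0.3, -0.5, -0.4, -0.4, -0.5, 0.7, 0.4, 0.8, 0.3, 0.9, 0.2, 1.0, 0.1, 1.0, 0.0, 1.1, -0.1, 0.2, -0.2, -0.7, -0.3, -0.6, -0.4, -0.5, -0.5, -0.4, 0.4, -0.3, 0.3, -0.2, 0.2, -0.1, 0.1, -0.0, 0.6, 0.0]
145 249 267 th 2.5 0.0
145 249 267 th 2.0 -0.5
160 250 267 th 2.0 -1.0
160 250 267 th 2.0 -2.0
175 250 267 th 2.0 -1.0
175 250 267 th 1.5 -1.5
```

The held shaft is measured at centre (510.0, 101.1, 200.5), yaw 87.0°, keyway within ~1° of the top. The focus is at (512.0, 186.5, 200), so I'll make the final move.

>>> apply_moves(
  increments=[
    [-1,-0.0003,0.008,-0.0003,0,0,0],
    [-1,-0.0003,0.009,0,0,0,0],
    [-1,-0.0004,0.006,0,0,0,0],
    [-1,0,0.0025,0,0,0,0],
    [-1,0,0,0,0,0,0],
  ],
)

```text
time_s: 15.62
ee_pos: [508.6, 122.3, 167.1]
ee_rot: [180.0, -0.0, 87.1]
force: [-0.1, 0.4, -2.9]
gripper_width: 35.1
gripper_force: 40.0
```

>>> apply_moves(
  increments=[
    [-1,0,0,0,0,0,0],
    [-1,0,0,0,0,0,0],
    [-1,0,0,0,0,0,0],
    [-1,0,0,0,0,0,0],
  ],
)

```text
time_s: 15.95
ee_pos: [508.7, 121.1, 167.2]
ee_rot: [180.0, 0.0, 87.0]
force: [-0.7, -0.2, -3.5]
gripper_width: 35.5
gripper_force: 40.0
```

```bash
python3 m4.py | head -2; sed -i 's/\[510,100,87,200,0\]/[510,126,87,200,0]/;s/510.1,99.3/509.3,126.5/' m5.py; python3 m5.py
python3 - <<'E'
from h import *
import pickle
D=pickle.load(open("d4.pkl","rb"));o=np.zeros((600,800,3),np.uint8)
w=D["wrist"]["color"][:,:,::-1].copy()
for X,c in(([512.05,186.5,200],(0,255,0)),([517.4,286.4,200],(0,255,255))):
    q=proj(D["wrist"],[X])[0];cv2.circle(w,tuple(np.int32(q)),1,c,-1);print(q)
o[:384,:512]=w
s=D["scene"];I=s["color"][100:200,150:230,::-1].copy();o[:360,512:]=cv2.resize(I,(288,360),interpolation=cv2.INTER_CUBIC)
for X,c in(([512.05,186.5,200],(0,255,0)),([517.4,286.4,200],(0,255,255)),([509,126.5,200],(255,0,255))):
    q=(proj(s,[X])[0]-[150,100]+.5)*3.6;cv2.circle(o,tuple(np.int32(q+[512,0])),2,c,-1)
o[384:584,:267]=cv2.resize(s["color"][180:330,180:380,::-1],(267,200))
t=D["top"]["color"][160:260,90:250,::-1];o[384:584,280:600]=cv2.resize(t,(320,200))
cv2.imwrite("pics/fin.png",o)
E
```

```text
[508.70884854 121.09887033 167.19600892] [1.79992619e+02 6.13629394e-03 8.69940332e+01] [-0.71945303 -0.24154241 -3.51205802] 35.50610912813151 39.99651074409485 15.95
exp centre [508.90287637 124.79377942 199.69600892]
shaft x,y,yaw,z,pitch [508.72 126.55  86.73 200.57   0.  ] rms 0.4193811949273697 sd [0.22 0.29 0.3  0.37 1.5 ]
[-0.5, -0.1, -0.4, -0.2, -0.3, -0.3, -0.3, 0.6, -0.2, 0.5, -0.1, 0.4, -0.0, 0.3, 0.1, 0.1, 0.1, 0.0, 1.2, -0.1, 1.3, -0.2, 0.4, -0.3, 0.5, -0.4, -0.4, -0.5, -0.4, -0.6, -0.3, 0.3, -0.2, 0.1, -0.1, 0.0, 0.0, 0.3, 0.0]
145 249 267 th 3.0 0.5
145 249 267 th 2.5 0.0
160 250 267 th 3.0 -0.5
160 250 267 th 2.0 -1.5
175 250 267 th 2.5 -0.5
175 250 267 th 1.5 -1.5
[258.56598856 132.78076302]
[ 258.8595546  -106.69570576]
```

View pics/fin.png

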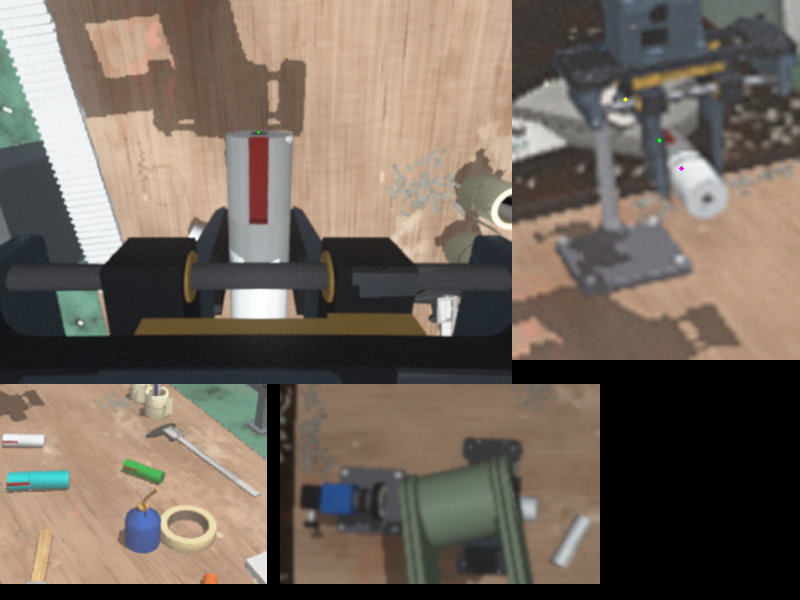

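The final picture shows the keyway (red, 258,180) straight on top and the keyed end on the focus mark (258,133). In the scene view the shaft lines up with the lens, and the bystanders are undisturbed. Handing in.

```bash
python3 -c "
from workcell import env
print(env.job_done())"
```

```text
the job is handed in; nothing more can be done
None
```

I handed the job in with the arm holding the shaft still at the focus point; by my measurements it is level, the keyed end is within about 1 mm of the mark and pointing into the lens, and the keyway is within about 2° of straight up.

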